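# Point out the tripped breaker, then reset it

## Task

The trip function of this unwired breaker board has just been tried, and one of the four breakers has tripped: its toggle stands midway, while the others lean fully on (away from the robot) or fully off (toward it). Point at the tripped breaker first, with the fingertips a few centimetres straight above its toggle and without touching, and stay there for two full seconds so that the inspector can note which one it was. Then reset it by gently pushing its toggle with the fingers, fully to off to re-latch it and after that fully to on; grip nothing, and leave the other breakers and the things around them as they are.

Things in the scene. Friction and masses are not known exactly. Their poses are not given: they have to be found in the camera images.
- breaker_1: One of four like breakers side by side (62 mm pitch along y) on a grey plate lying on the bench; which stands where varies. Fixed grey block, 104 x 60 mm, 48 mm high, with a pale collar (48 x 56 mm) on top, 58 mm high. Origin: centre of its underside, 12 mm above the bench; x from its off end (near the robot) to its on end (far), z up.
- toggle_1 (a joint): Toggle of breaker_1, a black lever on a level axis along the breaker's y, 52 mm above its origin. 0 = fully off, leaning 0.55 rad to -x (to the robot); 0.55 = upright; 1.1 = fully on, leaning 0.55 rad to +x (away). On and off are stops; a tripped one stands about midway. Friction only (0.06 N m, 3 to 5 N at the lever): it stays where it is left.
- toggle_1_tip (a point): Middle of the tip of toggle_1. The lever is 22 mm wide (y) and 10 mm thick, its tip 26 mm from the axis: 20 mm above the collar when upright, 16 mm when on or off. Round hub of 9.5 mm radius at its foot.
- breaker_2: Breaker like breaker_1; same sizes and frame.
- toggle_2 (a joint): Toggle of breaker_2, as toggle_1: 0 off, about 0.55 tripped, 1.1 on.
- toggle_2_tip (a point): Middle of the tip of toggle_2.
- breaker_3: Breaker like breaker_1; same sizes and frame.
- toggle_3 (a joint): Toggle of breaker_3, as toggle_1: 0 off, about 0.55 tripped, 1.1 on.
- toggle_3_tip (a point): Middle of the tip of toggle_3.
- breaker_4: Breaker like breaker_1; same sizes and frame.
- toggle_4 (a joint): Toggle of breaker_4, as toggle_1: 0 off, about 0.55 tripped, 1.1 on.
- toggle_4_tip (a point): Middle of the tip of toggle_4.
- contactor: Bystander, loose: small pale contactor block, 62 x 45 x 70 mm, standing on the right end of the mounting plate. Origin at the centre of its underside.
- fuse: Bystander, loose: white cartridge fuse, 20 x 58 mm, lying on the right end of the plate. Origin at the centre of its underside.
- screwdriver: Bystander, loose: screwdriver, 160 mm long, lying behind the plate. Origin at the centre of its underside.
- terminal_block: Bystander, loose: white six-way terminal strip, 22 x 84 x 18 mm, behind the plate. Origin at the centre of its underside.
- cutter: Bystander, loose: side cutter, 171 mm long, behind the plate. Origin at the centre of its underside.
- chassis_corner (a point): Foot of the near right corner of the open inverter chassis, which stands fixed behind and left of the plate, always in the same place; keep the arm clear of it. From here its walls run 0.60 m to the left (+y) and 0.8 m away (+x), up to 0.32 m high (a flap on its far left side, to 0.74 m); a thin pan, 6 mm high, reaches 75 mm toward the robot.

How it is judged:
By the outcome, as a careful person would: the job done as asked, in the order asked, and still so for the second after the job is handed in, with the robot touching nothing.
It also fails if it takes over 51 s, if anything falls off the work surface, if the arm or the gripper's body presses on something with over 40 N, if the wrist force passes 120 N, or if a joint passes its speed limit or range.

## Robot

A 6-joint arm with a two-finger parallel gripper is mounted at the origin on a cart in front of the work surface, level with it; the furniture and walls round the work are solid. World frame = base frame: x ahead of the robot, y to its left, z up, the work surface at z = 0. Lengths are in mm, angles in rad, forces in N, time in s.
With the tool pointing down it reaches from about 400 to 925 mm from the base axis. Payload 12.5 kg.
Tool frame: the origin (TCP) lies on the centre line of the jaws, within the pads' length; the fingertips stand 25 mm ahead of it and the grasp point (between the pads) lies 6 mm ahead of it (env.nose_length is the distance from the TCP to the fingertips, in mm); z points along the fingers, y is the line along which they close (so a half turn about z gives the same grasp; the last joint's range is limited). The gripper opens to 95 mm and grips with 3 to 60 N. Pads are 20 mm wide; open, the fingers measure 119 mm over their backs; the gripper's body (75 mm by 180 mm) begins 59 mm behind the grasp point.
Start: joints at [-1.292, 0.491, 1.559, -0, 1.092, -0.106], TCP at [234.632, -579.303, 239.661] pointing down, gripper open.
Joint ranges: [-3.1, 3.1], [-0.84, 2.19], [0.05, 2.79], [-1.13, 4.28], [0.06, 2.93], [-2.69, 2.69]. Speed limits (rad/s): [2.22, 2.22, 2.79, 3.14, 3.14, 3.14].

## Interface

Orientations are given as [roll, pitch, yaw] about the fixed x, y, z axes, in that order (R = Rz(yaw) Ry(pitch) Rx(roll)).
In Python, from cell import state, imaging, env, spot_in, mark_of gives the robot as it stands. The module is installed in compiled form; this text tells all that it offers.
- The arm moves only by the tool step_arm, never from a script. Its argument "increments" is a list of rows, each an object with "slide": the shift along the tool's x, y, z in m, a list of three; "roll": the turn about the tool's z in rad. A call has 1 to 5 rows; each row is the pose to reach, as a shift and turn from the pose commanded when the call began, along the tool's axes at that moment; what a row does not reach only later rows make up. A row lasts 1/8 s, in which the tool goes at most 62.5 mm and 10.7 degrees, less where a joint would pass 70% of its speed; a pose out of reach is approached as far as the arm can. A call with a gripper value outside its range is refused whole. "fingers" is the opening, from 0 (shut) to 1 (fully open), set as the call begins (left out, the last holds). The fingers move at their own pace and stop on an object; the grip force is fixed at half the most. Time passes only in rows, so rows that repeat a pose let the fingers close. It gives the time, the measured TCP pose, the force, the opening and the grip force at its end, in the units of the state.
- state(): the state, without advancing time (a new reading comes with each control period).
- imaging.read_camera(name): name is "scene" or "top"; returns a dict with "color" (420x560x3 uint8, red, green, blue), "z_map" (420x560 float32, mm along the optical axis (not along the pixel's ray), 0 where there is no reading), "intrinsics" (3x3 intrinsics, pixels), "distortion" ([k1, k2, p1, p2, k3] as OpenCV has them; the pictures are not rectified), "camera_from_world" (4x4, takes a point from world to camera coordinates). Camera axes: x right, y up, looking along -z (the intrinsics and any distortion apply to the point x, -y, -z); pixel columns grow to the right and rows downward; lengths in mm; the calibration is good to about 2 mm. A picture is of the moment at which its call begins.
- env.job_done(): hands the job in; it is judged then, once.
Trained networks look in the newest picture that a camera, given by its name, has taken for a name from the list of things; names that differ only in an ending like _2 or _b are one class to them, and where a whole thing is asked for, a point or a joint stands for the part that bears it (a point fixed in the world has none). Each returns a list of dicts, best first, with "confidence" (0 to 1); they miss things now and then, are a little off and sometimes report something else, mostly with a low value. They report only what shows in the picture. A call takes as long as a camera call.
- spot_in(camera, target): "bbox" ([left, top, right, bottom] in pixels, round what is visible of it).
- mark_of(camera, target): "uv" ([column, row] in pixels: a listed point, or the origin of a listed thing).
The state is a dict: "t": time; "joints": joint angles; "qvel": joint speeds; "tau": joint torques, N m; "eef_pos": TCP position; "tcp_rot": TCP orientation; "ft_force": force on the tool from outside, world axes, zero at the start; "moment": the same for the moment, N m; "opening": opening from 0.0 (shut) to 1.0 (fully open); "grip_force": force on a finger pad.
Only numpy, scipy, OpenCV 4.12 (cv2) and the standard library are available. Lean on these libraries where they do the work, as an engineer would, in place of code of your own. Each camera call takes 0.05 s, during which the arm holds its last target. There are 200 camera calls.

## Working session

There is one attempt and no reset: what is moved stays moved. The work goes in short steps, Python scripts to look and compute and a tool call to move; the robot and the scene stay as the last step left them, time stands still between calls to the robot, and variables do not carry over. Pictures are saved under pics/ and viewed, at most 10 in all, crops included, and the job is handed in when it is done.

Besides the shell and the picture viewer there is one more tool, called after "Request:" by a JSON object that holds its "name" and its "arguments", one argument or row to a line. step_arm: Moves the arm, as the interface text tells. Its arguments: {"type":"object","properties":{"increments":{"type":"array"},"fingers":{"type":"number"}},"required":["increments"]}

```bash
mkdir -p pics; cat > h.py <<'E'
import numpy as np, cv2
from cell import state, imaging, env, spot_in, mark_of
def cam(n):
    return imaging.read_camera(n)
def px2w(c,uv,z=None,depth=None):
    """pixel -> world; on plane z, or at depth"""
    n=cv2.undistortPoints(np.array([[uv]],float),np.array(c["intrinsics"],float),np.array(c["distortion"],float))[0,0]
    d=np.array([n[0],-n[1],-1.]); T=np.linalg.inv(c["camera_from_world"]); o=T[:3,3]; d=T[:3,:3]@d
    s=depth if z is None else (z-o[2])/d[2]
    return o+s*d
def w2px(c,p):
    q=(np.array(c["camera_from_world"])@np.append(p,1))[:3]
    return cv2.projectPoints(np.array([[q[0],-q[1],-q[2]]]),np.zeros(3),np.zeros(3),np.array(c["intrinsics"],float),np.array(c["distortion"],float))[0][0,0]
E
python3 - <<'E'
from h import *
for n in("top","scene"):
    c=cam(n); cv2.imwrite(f"pics/{n}0.png",c["color"][:,:,::-1])
    print(n,np.linalg.inv(c["camera_from_world"])[:3,3].round())
    for m in mark_of(n,"toggle_1_tip"):
        print(np.round(m["uv"],1),round(m["confidence"],2),px2w(c,m["uv"],z=88).round(1))
    for m in mark_of(n,"breaker_1"):
        print("b",np.round(m["uv"],1),round(m["confidence"],2),px2w(c,m["uv"],z=12).round(1))
s=state();print(s["t"],s["eef_pos"],s["tcp_rot"],s["ft_force"])
E
```

```text
top [ 369. -331. 1059.]
[319.6 226. ] 0.7 [ 533.6 -406.3   88. ]
b [257.3 223. ] 0.9 [ 552.2 -268.3   12. ]
b [289.5 227.6] 0.77 [ 542.1 -342.8   12. ]
b [338.6 243.6] 0.67 [ 506.  -455.5   12. ]
b [313.5 237.1] 0.65 [ 520.5 -398.    12. ]
b [286.5 220.4] 0.42 [ 558.9 -335.7   12. ]
scene [-122. -721.  461.]
[312.7 219.5] 0.56 [ 531.9 -400.4   88. ]
b [253.4 238.8] 0.91 [ 545.6 -274.2   12. ]
b [337.6 273.1] 0.9 [ 514.  -455.5   12. ]
b [279.4 250.8] 0.79 [ 531.  -337.2   12. ]
b [305.1 262.1] 0.58 [ 519.1 -393.7   12. ]
0.3 [ 234.59404916 -579.24112635  239.4545511 ] [-3.14128549e+00 -3.62309887e-05  3.84759936e-01] [0.51932248 0.48027809 0.45664245]
```

```bash
python3 - <<'E'
import cv2
a=cv2.imread("pics/top0.png")[160:300,200:400]; b=cv2.imread("pics/scene0.png")[150:310,200:400]
cv2.imwrite("pics/c1.png",cv2.resize(a,None,fx=4,fy=4,interpolation=2)[:600])
cv2.imwrite("pics/c2.png",cv2.resize(b[:150],None,fx=4,fy=4,interpolation=2))
E
```

```text
(no output)
```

View pics/c1.png

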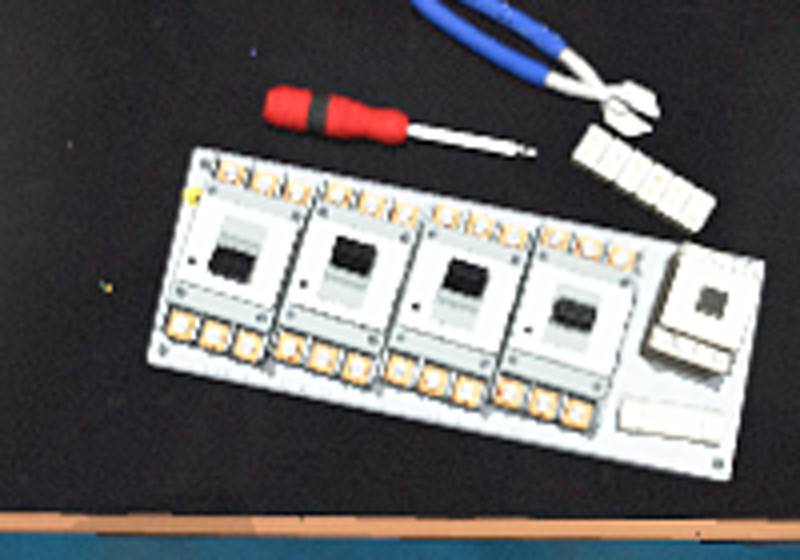

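View pics/c2.png

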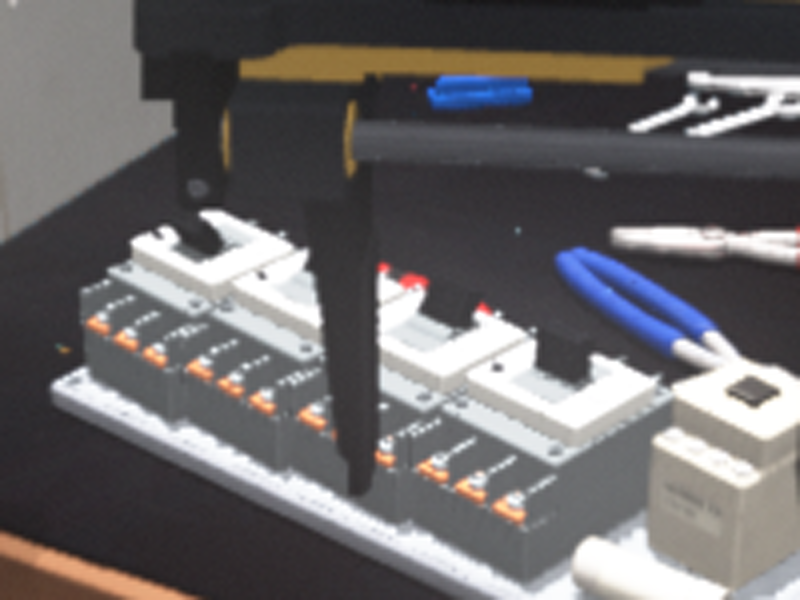

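View pics/scene0.png

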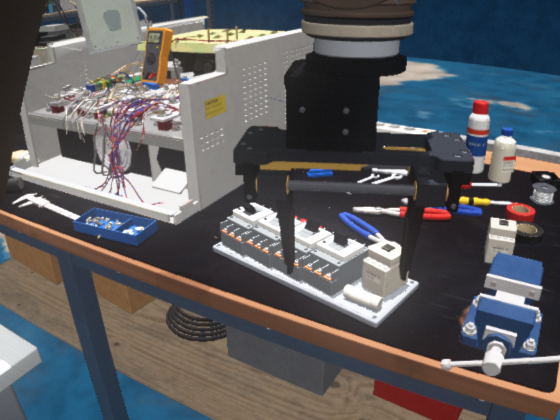

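The pictures show the leftmost toggle (about 257,225 in top) off and the two middle ones (288,224 and 316,229) on. The rightmost, at about (343,238), stands midway, so it is the tripped one. Next I fit the row pose.

```bash
python3 - <<'E'
from h import *
from scipy.optimize import least_squares
c=cam("top"); g=c["color"].max(2)
P=[]
for u,v in [(257,225),(288,224),(316,229),(343,238)]:
    w=g[v-9:v+10,u-9:u+10]; m=(w<75).astype(np.uint8)
    n,l,st,ce=cv2.connectedComponentsWithStats(m)
    k=1+np.argmin(np.linalg.norm(ce[1:]-9,axis=1)-0.05*st[1:,4]); P.append(ce[k]+[u-9,v-9]); print(st[k],P[-1].round(2))
# visible lever centre in breaker frame (x, z world)
off=[(-9,84),(9,84),(9,84),(0,90)]
def pos(p,i,xz):
    x,y,t=p; a=np.array([np.cos(t),np.sin(t)]); b=np.array([-np.sin(t),np.cos(t)])
    return np.append(np.array([x,y])+b*62*(3-i)+a*xz[0],xz[1])
f=lambda p:np.concatenate([w2px(c,pos(p,i,o))-P[i] for i,o in enumerate(off)])
r=least_squares(f,[510,-455,-.18]); print(r.x,r.fun.round(2))
p=r.x
for i in range(4): print(i,px2w(c,P[i],z=off[i][1]).round(1))
# collar centre check via white mask at z=70
s=state(); t=p[2]
a=s["tcp_rot"][2]; d=p[:2]-s["eef_pos"][:2]
print("roll",a-t,"slide x,y",d@[np.cos(a),np.sin(a)],d@[np.sin(a),-np.cos(a)],"z",s["eef_pos"][2]-145)
# depth check
T=np.linalg.inv(c["camera_from_world"])
for dx in range(-60,61,6):
    for yy in (0,):
        q=pos(p,3,(dx,75)); u=w2px(c,q); z=c["z_map"][int(round(u[1])),int(round(u[0]))]; print(dx,px2w(c,u.round(),depth=z).round(0)[2],end="; ")
E
```

```text
[ 4  6 12  8 64] [257.31 225.33]
[ 4  4 11 10 73] [287.71 223.51]
[ 4  5 11  9 71] [315.82 229.14]
[ 4  6 11  7 48] [343.12 238.23]
[ 5.06741549e+02 -4.57113871e+02 -1.96117481e-01] [ 0.07  0.16 -0.4  -0.3  -0.19 -0.14  0.51  0.27]
0 [ 534.5 -272.8   84. ]
1 [ 539.1 -338.1   84. ]
2 [ 527.4 -398.5   84. ]
3 [ 507.3 -456.    90. ]
roll 0.580895272115986 slide x,y 298.0927732874965 -11.064460943983132 z 94.49340695152057
-60 10.0; -54 39.0; -48 37.0; -42 39.0; -36 57.0; -30 61.0; -24 64.0; -18 73.0; -12 68.0; -6 69.0; 0 92.0; 6 90.0; 12 66.0; 18 70.0; 24 60.0; 30 58.0; 36 47.0; 42 46.0; 48 12.0; 54 -1.0; 60 -1.0;
```

Request:
{"name": "step_arm", "arguments": {
  "increments": [
    {"slide": [0.05, -0.002, 0], "roll": 0.12},
    {"slide": [0.11, -0.004, 0], "roll": 0.24},
    {"slide": [0.17, -0.006, 0], "roll": 0.36},
    {"slide": [0.235, -0.009, 0], "roll": 0.48},
    {"slide": [0.298, -0.011, 0], "roll": 0.581}
  ],
  "fingers": 0
}}

```text
t: 0.98
eef_pos: [505.6, -457.5, 239.8]
tcp_rot: [3.141, -0.0, -0.2]
ft_force: [-0.5, -1.2, 0.6]
opening: 0.533
grip_force: 0.0
```

Request:
{"name": "step_arm", "arguments": {
  "increments": [
    {"slide": [0, 0, 0]},
    {"slide": [0, 0, 0]},
    {"slide": [0, 0, 0.03]},
    {"slide": [0, 0, 0.06]},
    {"slide": [0, 0, 0.06]}
  ]
}}

```text
invalid input at $.increments[0]: expected keys slide, roll
```

```bash
python3 - <<'E'
from h import *
s=state(); print(s["t"],s["eef_pos"],s["tcp_rot"],s["opening"])
p=np.array([506.74,-457.11]);a=s["tcp_rot"][2]; d=p-s["eef_pos"][:2]
print(d@[np.cos(a),np.sin(a)],d@[np.sin(a),-np.cos(a)],a)
c=cam("scene"); u=w2px(c,[p[0],p[1],88]); print(u)
x,y=u.astype(int); cr=c["color"][y-60:y+40,x-65:x+65,::-1]
cv2.imwrite("pics/s1.png",cv2.resize(cr,None,fx=6,fy=6,interpolation=2))
E
```

```text
0.975 [ 505.60435009 -457.47288241  239.76906438] [ 3.14136142e+00 -2.08640366e-04 -1.99895476e-01] 0.5332576135476796
1.040979664386619 -0.5811589291230683 -0.19989547551219178
[338.48902081 234.03227753]
```

View pics/s1.png

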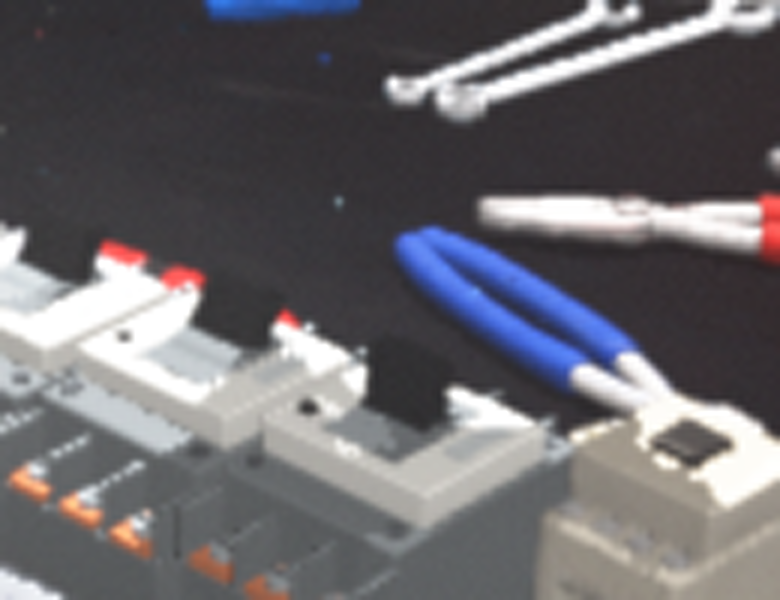

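The crop shows the rightmost lever (about 405,360 in the crop) standing upright while its neighbour leans away. This matches the fit to within 3 mm.

Request:
{"name": "step_arm", "arguments": {
  "increments": [
    {"slide": [0.002, 0, 0], "roll": 0},
    {"slide": [0.002, 0, 0.03], "roll": 0},
    {"slide": [0.002, 0, 0.06], "roll": 0},
    {"slide": [0.002, 0, 0.085], "roll": 0},
    {"slide": [0.002, 0, 0.095], "roll": 0}
  ]
}}

```text
t: 1.65
eef_pos: [504.4, -459.5, 143.4]
tcp_rot: [-3.141, 0.002, -0.197]
ft_force: [0.7, 0.1, 0.0]
opening: 0.015
grip_force: 0.0
```

Request:
{"name": "step_arm", "arguments": {
  "increments": [
    {"slide": [0, 0, 0], "roll": 0},
    {"slide": [0, 0, 0], "roll": 0},
    {"slide": [0, 0, 0], "roll": 0},
    {"slide": [0, 0, 0], "roll": 0},
    {"slide": [0, 0, 0], "roll": 0}
  ]
}}

```text
t: 2.28
eef_pos: [505.9, -458.9, 144.9]
tcp_rot: [3.141, -0.0, -0.196]
ft_force: [0.6, 0.6, -0.2]
opening: 0.004
grip_force: 0.0
```

```bash
python3 - <<'E'
from h import *
s=state(); print(s["t"],s["eef_pos"],s["tcp_rot"],s["opening"])
c=cam("scene"); u=w2px(c,s["eef_pos"]-[0,0,25]); print(u)
x,y=u.astype(int); cr=c["color"][y-40:y+60,x-65:x+65,::-1]
cv2.imwrite("pics/s2.png",cv2.resize(cr,None,fx=6,fy=6,interpolation=2))
E
```

```text
2.275 [ 505.93743028 -458.88515076  144.92723427] [ 3.14126593e+00 -3.40876946e-04 -1.96050357e-01] 0.004410031345755214
[340.1214214  215.87829288]
```

View pics/s2.png

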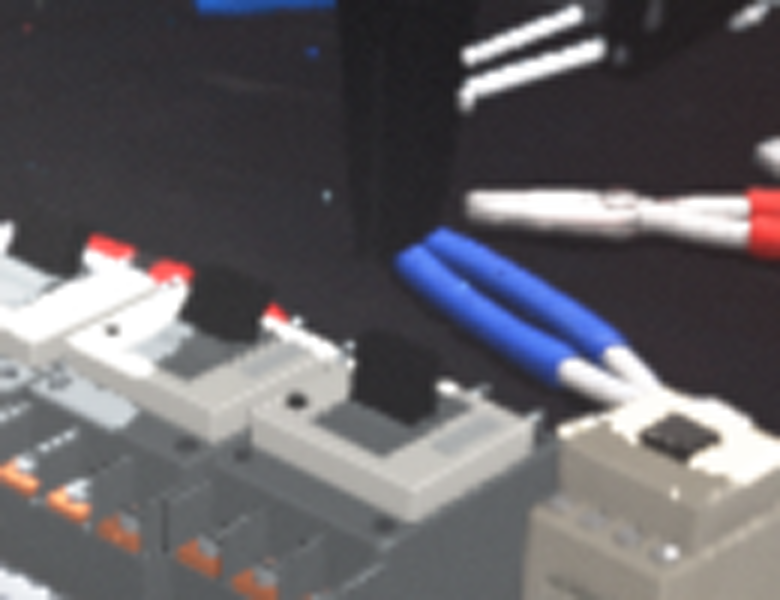

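The closed fingertips (about 395,245 in the crop) hang directly over the upright lever (398,345). I hold there for over two seconds.

Request:
{"name": "step_arm", "arguments": {
  "increments": [
    {"slide": [0, 0, 0], "roll": 0},
    {"slide": [0, 0, 0], "roll": 0},
    {"slide": [0, 0, 0], "roll": 0},
    {"slide": [0, 0, 0], "roll": 0},
    {"slide": [0, 0, 0], "roll": 0}
  ]
}}

```text
t: 2.95
eef_pos: [505.8, -458.9, 144.7]
tcp_rot: [3.141, -0.0, -0.196]
ft_force: [0.0, 0.8, 0.2]
opening: 0.008
grip_force: 0.0
```

Request:
{"name": "step_arm", "arguments": {
  "increments": [
    {"slide": [0, 0, 0], "roll": 0},
    {"slide": [0, 0, 0], "roll": 0},
    {"slide": [0, 0, 0], "roll": 0},
    {"slide": [0, 0, 0], "roll": 0},
    {"slide": [0, 0, 0], "roll": 0}
  ]
}}

```text
t: 3.58
eef_pos: [505.8, -458.9, 144.6]
tcp_rot: [3.141, -0.0, -0.196]
ft_force: [-0.8, 0.6, -0.2]
opening: 0.0
grip_force: 0.0
```

Request:
{"name": "step_arm", "arguments": {
  "increments": [
    {"slide": [0, 0, 0], "roll": 0},
    {"slide": [0, 0, 0], "roll": 0},
    {"slide": [0, 0, 0], "roll": 0},
    {"slide": [0, 0, 0], "roll": 0},
    {"slide": [0, 0, 0], "roll": 0}
  ]
}}

```text
t: 4.2
eef_pos: [505.8, -458.9, 144.6]
tcp_rot: [3.142, 0.0, -0.196]
ft_force: [-0.4, 0.6, 1.0]
opening: 0.01
grip_force: 0.0
```

Request:
{"name": "step_arm", "arguments": {
  "increments": [
    {"slide": [0, 0, 0], "roll": 0},
    {"slide": [0, 0, 0], "roll": 0},
    {"slide": [0, 0, 0], "roll": 0},
    {"slide": [0, 0, 0], "roll": 0},
    {"slide": [0, 0, 0], "roll": 0}
  ]
}}

```text
t: 4.82
eef_pos: [505.8, -458.9, 144.6]
tcp_rot: [3.142, -0.0, -0.196]
ft_force: [0.1, 0.1, 0.4]
opening: 0.008
grip_force: 0.0
```

Request:
{"name": "step_arm", "arguments": {
  "increments": [
    {"slide": [0.015, 0, 0], "roll": 0},
    {"slide": [0.032, 0, 0], "roll": 0},
    {"slide": [0.032, 0, 0.01], "roll": 0},
    {"slide": [0.032, 0, 0.025], "roll": 0},
    {"slide": [0.032, 0, 0.025], "roll": 0}
  ]
}}

```text
t: 5.45
eef_pos: [536.3, -464.6, 117.6]
tcp_rot: [-3.14, 0.003, -0.196]
ft_force: [0.3, 0.3, -0.3]
opening: 0.004
grip_force: 0.0
```

Request:
{"name": "step_arm", "arguments": {
  "increments": [
    {"slide": [0, 0, 0.008], "roll": 0},
    {"slide": [0, 0, 0.017], "roll": 0},
    {"slide": [0, 0, 0.017], "roll": 0},
    {"slide": [0, 0, 0.017], "roll": 0}
  ]
}}

```text
t: 5.95
eef_pos: [537.3, -465.2, 102.8]
tcp_rot: [3.141, -0.0, -0.196]
ft_force: [0.2, -0.4, -0.8]
opening: 0.006
grip_force: 0.0
```

Request:
{"name": "step_arm", "arguments": {
  "increments": [
    {"slide": [-0.006, -0.002, 0], "roll": 0},
    {"slide": [-0.01, -0.002, 0], "roll": 0},
    {"slide": [-0.014, -0.002, 0], "roll": 0},
    {"slide": [-0.017, -0.002, 0], "roll": 0},
    {"slide": [-0.019, -0.002, 0], "roll": 0}
  ]
}}

```text
t: 6.58
eef_pos: [519.6, -459.7, 103.4]
tcp_rot: [3.141, -0.002, -0.196]
ft_force: [4.7, 0.8, 3.7]
opening: 0.005
grip_force: 2.7
```

Request:
{"name": "step_arm", "arguments": {
  "increments": [
    {"slide": [-0.001, 0, 0], "roll": 0},
    {"slide": [-0.002, 0, 0], "roll": 0},
    {"slide": [-0.003, 0, 0], "roll": 0},
    {"slide": [-0.003, 0, 0], "roll": 0}
  ]
}}

```text
t: 7.08
eef_pos: [516.0, -458.9, 102.9]
tcp_rot: [3.141, -0.0, -0.196]
ft_force: [3.2, 0.9, 5.9]
opening: 0.007
grip_force: 2.6
```

Request:
{"name": "step_arm", "arguments": {
  "increments": [
    {"slide": [-0.001, 0, 0], "roll": 0},
    {"slide": [-0.002, 0, 0], "roll": 0},
    {"slide": [-0.002, 0, 0], "roll": 0}
  ]
}}

```text
t: 7.45
eef_pos: [515.2, -458.7, 103.1]
tcp_rot: [3.141, -0.003, -0.196]
ft_force: [9.9, 1.4, 3.3]
opening: 0.003
grip_force: 4.7
```

Request:
{"name": "step_arm", "arguments": {
  "increments": [
    {"slide": [-0.001, 0, 0], "roll": 0},
    {"slide": [-0.001, 0, 0], "roll": 0},
    {"slide": [-0.001, 0, 0], "roll": 0}
  ]
}}

```text
t: 7.82
eef_pos: [514.9, -458.7, 103.2]
tcp_rot: [3.14, -0.004, -0.196]
ft_force: [13.4, 0.3, 3.0]
opening: 0.006
grip_force: 6.0
```

The force is climbing against the stop with hardly any motion. I lift and cross to the near side.

Request:
{"name": "step_arm", "arguments": {
  "increments": [
    {"slide": [0.004, 0, 0], "roll": 0},
    {"slide": [0.006, 0, -0.02], "roll": 0},
    {"slide": [0.006, 0, -0.05], "roll": 0},
    {"slide": [-0.02, 0, -0.055], "roll": 0},
    {"slide": [-0.05, 0, -0.055], "roll": 0}
  ]
}}

```text
t: 8.45
eef_pos: [462.8, -448.2, 157.4]
tcp_rot: [-3.141, 0.002, -0.196]
ft_force: [0.2, -0.7, -1.0]
opening: 0.002
grip_force: 0.0
```

```bash
python3 - <<'E'
from h import *
s=state(); print(s["t"],s["eef_pos"],s["ft_force"])
c=cam("scene"); x,y=340,235; cr=c["color"][y-60:y+40,x-65:x+65,::-1]
cv2.imwrite("pics/s3.png",cv2.resize(cr,None,fx=6,fy=6,interpolation=2))
E
```

```text
8.45 [ 462.81043838 -448.20427247  157.3723391 ] [ 0.21881637 -0.73479956 -0.97976896]
```

View pics/s3.png

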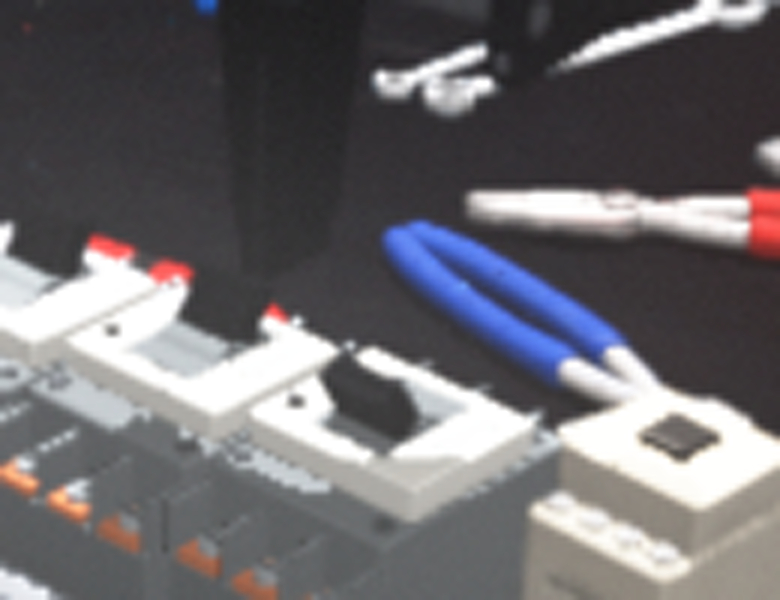

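The toggle now leans toward the robot, fully off (about 370,395 in the crop). Next I descend on the near side and push it on.

Request:
{"name": "step_arm", "arguments": {
  "increments": [
    {"slide": [0, 0, 0.015], "roll": 0},
    {"slide": [0, 0, 0.035], "roll": 0},
    {"slide": [0, 0, 0.048], "roll": 0},
    {"slide": [0, 0, 0.055], "roll": 0},
    {"slide": [0, 0, 0.055], "roll": 0}
  ]
}}

```text
t: 9.12
eef_pos: [464.2, -448.5, 102.0]
tcp_rot: [-3.141, 0.001, -0.196]
ft_force: [-0.2, -0.4, 0.1]
opening: 0.004
grip_force: 0.0
```

Request:
{"name": "step_arm", "arguments": {
  "increments": [
    {"slide": [0.007, 0, 0], "roll": 0},
    {"slide": [0.013, 0, 0], "roll": 0},
    {"slide": [0.018, 0, 0], "roll": 0},
    {"slide": [0.023, 0, 0], "roll": 0},
    {"slide": [0.027, 0, 0], "roll": 0}
  ]
}}

```text
t: 9.75
eef_pos: [490.6, -453.9, 103.0]
tcp_rot: [3.141, 0.0, -0.196]
ft_force: [-3.6, 0.4, 3.0]
opening: 0.001
grip_force: 1.6
```

Request:
{"name": "step_arm", "arguments": {
  "increments": [
    {"slide": [0.002, 0, 0], "roll": 0},
    {"slide": [0.004, 0, 0], "roll": 0},
    {"slide": [0.006, 0, 0], "roll": 0},
    {"slide": [0.007, 0, 0], "roll": 0},
    {"slide": [0.007, 0, 0], "roll": 0}
  ]
}}

```text
t: 10.38
eef_pos: [497.5, -455.4, 102.9]
tcp_rot: [3.141, -0.001, -0.196]
ft_force: [-3.7, -1.0, 5.0]
opening: 0.003
grip_force: 2.4
```

Request:
{"name": "step_arm", "arguments": {
  "increments": [
    {"slide": [0.001, 0, 0], "roll": 0},
    {"slide": [0.002, 0, 0], "roll": 0},
    {"slide": [0.003, 0, 0], "roll": 0},
    {"slide": [0.003, 0, 0], "roll": 0}
  ]
}}

```text
t: 10.88
eef_pos: [499.5, -455.8, 102.6]
tcp_rot: [-3.141, 0.002, -0.196]
ft_force: [-10.3, -1.3, 5.8]
opening: 0.005
grip_force: 5.4
```

Request:
{"name": "step_arm", "arguments": {
  "increments": [
    {"slide": [0.001, 0, 0], "roll": 0},
    {"slide": [0.0015, 0, 0], "roll": 0},
    {"slide": [0.0015, 0, 0], "roll": 0}
  ]
}}

```text
t: 11.25
eef_pos: [499.9, -455.9, 102.5]
tcp_rot: [-3.141, 0.004, -0.196]
ft_force: [-15.9, -1.3, 9.8]
opening: 0.006
grip_force: 8.5
```

It is at the on stop. I retreat and check.

Request:
{"name": "step_arm", "arguments": {
  "increments": [
    {"slide": [-0.005, 0, 0], "roll": 0},
    {"slide": [-0.012, 0, -0.01], "roll": 0},
    {"slide": [-0.02, 0, -0.05], "roll": 0},
    {"slide": [-0.05, 0, -0.1], "roll": 0},
    {"slide": [-0.1, 0, -0.14], "roll": 0}
  ]
}}

```text
t: 11.88
eef_pos: [404.8, -436.5, 243.7]
tcp_rot: [3.14, -0.002, -0.195]
ft_force: [-0.6, -1.1, 0.0]
opening: 0.005
grip_force: 0.0
```

Request:
{"name": "step_arm", "arguments": {
  "increments": [
    {"slide": [0, 0, 0], "roll": 0},
    {"slide": [0, 0, 0], "roll": 0},
    {"slide": [0, 0, 0], "roll": 0}
  ]
}}

```text
t: 12.25
eef_pos: [405.5, -436.6, 240.5]
tcp_rot: [-3.14, 0.001, -0.196]
ft_force: [0.5, -0.7, -0.5]
opening: 0.004
grip_force: 0.0
```

```bash
python3 - <<'E'
from h import *
s=state(); print(s["t"],s["eef_pos"],s["ft_force"])
c=cam("scene"); x,y=320,230; cr=c["color"][y-60:y+60,x-100:x+60,::-1]
cv2.imwrite("pics/s4.png",cv2.resize(cr,None,fx=5,fy=5,interpolation=2))
E
```

```text
12.25 [ 405.51400509 -436.57595095  240.5061163 ] [ 0.54248565 -0.66104514 -0.45913594]
```

View pics/s4.png

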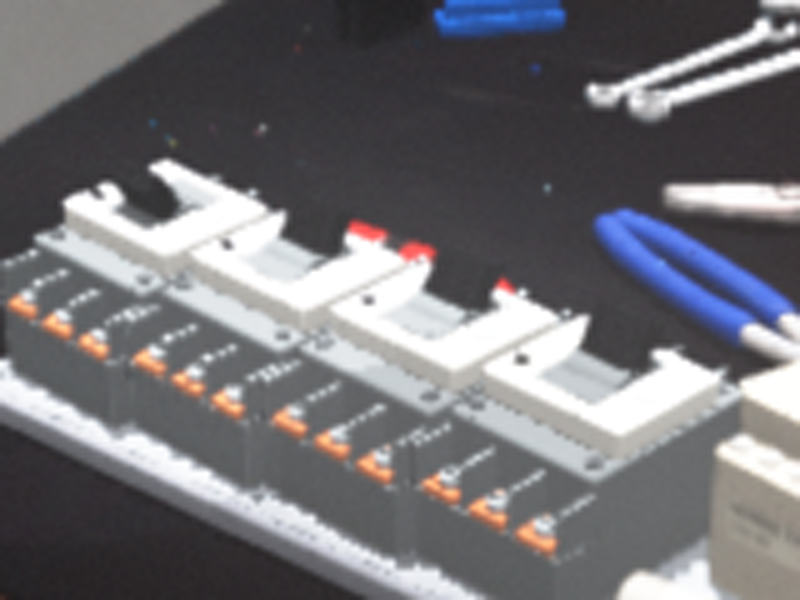

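The rightmost toggle (about 625,345 in the crop) now leans fully on, like the two middle ones. The leftmost is still off and nothing else has moved, so I hand it in.

```bash
python3 -c "
from cell import env; print(env.job_done())"
```

```text
the job is handed in; nothing more can be done
None
```

I pointed at the tripped breaker (the rightmost of the four) for more than two seconds, pushed its toggle fully off and then fully on, and handed the job in at about 12 s of robot time; the final picture shows it leaning on, the other toggles as they were, and the arm clear.

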